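# Load a tin into the spring-flap tin store

## Task

Put the small food tin away in the tin store: stand it upright in the mouth on the closed flaps, let go, then push it straight down through the sprung flaps with closed fingers until it stands on the sprung platform inside and you feel that platform give by 2 or 3 millimetres. You cannot see how deep the platform lies, so go by feel and never push it down to its stop. Then draw out so that the flaps close over the tin, and leave the other things on the table alone.

Things in the scene. Friction and masses are not known exactly. Their poses are not given: they have to be found in the camera images.
- tin: small cylindrical food tin, 57 mm diameter, 72 mm high, flat top and bottom, about 0.13 to 0.25 kg, standing upright on the table to the right of the store among a spice jar and a salt mill (both slimmer and taller). Origin: centre of its underside; z is its axis.
- store: tin store: upright white box with a steel rim, fixed, 89 mm square, 170 mm high, open on top. Origin: centre of its underside, z up; x runs across the two flap hinges. A chute goes straight down and takes the tin with 2 to 4 mm play. The y sides are cut open, 36 mm wide, from the rim to 60 mm below it, so a shut gripper whose fingers lie along the store's y has most room (66 mm clear in x).
- mouth (a point): centre of the store's mouth at rim height (170 mm above the table), axes as store. Two flaps close it like saloon doors, upper faces 8.5 mm below the rim, 19 mm apart; they carry the resting tin and open downward. Pushing the tin through them takes about 4 to 9 N in the first 30 mm; at the end the tin's top lies 42 to 68 mm below the rim.
- flap_near (a joint): flap hinged on the store's -x wall, 25 mm long, rad: 0 shut (level), grows as it is pushed down, 1.5 open. A spring closes it.
- flap_far (a joint): flap hinged on the store's +x wall, otherwise the same.
- platform (a joint): sprung platform in the chute, m: 0 free, grows as it is pressed down, stop at 0.007. It takes 3 N per mm on top of the pads' rubbing (the tin's weight alone: 0.4 to 0.8 mm). Its height differs from run to run and is not told: top 114 to 136 mm below the rim. A total push of 11 to 15 N on the tin presses it enough and not too far.
- spice_jar: spice jar with a dark cap, 41 mm diameter, 105 mm high; bystander. Origin: centre of its underside.
- mill: clear salt mill with a grey domed top, 44 mm diameter, 90 mm high; bystander. Origin: centre of its underside.
- mug: mug with a handle, 78 x 116 x 101 mm, at the front left; bystander. Origin: centre of its underside.
- cup: small cup with a handle, 62 x 88 x 50 mm, behind the store; bystander. Origin: centre of its underside.
- lemon: lemon, 78 x 55 x 56 mm, behind the store; bystander.
- garlic: garlic bulb, 60 x 57 x 58 mm, to the left of the store, in front; bystander.
- pads (a point): point on the chute's axis, 91 mm below the rim, between two sprung rubber pads on the y walls. They rub on the tin's sides from when its underside is about 60 mm below the rim: pushing on against them takes about 2 to 8 N (up to 10 N for a moment as they take hold), and between them the tin stays where it is left and does not fall.
There are look-alikes about, which are no part of the job. Leave any blue or orange look-alike of the tin alone.

How it is judged:
On the way, in this order (a step that is already met when the one before it is completed fails the run):
1. the tin stands upright in the mouth on the flaps, not touched by the fingers (horizontal distance between tin and mouth below 0.008 m and z of tin in the frame of store between 0.145 and 0.166 m and angle between tin's own z axis and vertical below 0.15 rad and contact force between the fingers and tin below 0.05 N), for 0.1 s.
2. the tin, in the chute, presses the sprung platform down by more than 1.2 mm (value of joint platform above 0.0012 m and horizontal distance between tin and mouth below 0.008 m and z of tin in the frame of store below 0.058 m), for 0.1 s.
At the end, for the whole second after the job is handed in: The tin stands upright (within 0.12 rad) and at rest in the chute, within 8 mm of its axis, on the platform (which carries it: pressed more than 0.2 mm), and both flaps are shut over it (less than 0.12 rad open) (value of joint platform above 0.0002 m and horizontal distance between tin and mouth below 0.008 m and z of tin in the frame of store below 0.058 m and angle between tin's own z axis and vertical below 0.12 rad and linear speed of tin below 0.02 m/s and value of joint each of flap_near, flap_far below 0.12 rad); the robot touches nothing.
It fails at once if the platform is pushed down to its stop (more than 6 mm) (value of joint platform above 0.006 m).
It fails at once if a bystander is pushed more than 25 mm from its place (distance of any of spice_jar, mill, mug, cup, lemon, garlic from where it was at the start of the episode above 0.025 m).
It also fails if it takes over 58 s, if anything falls off the work surface, if the arm or the gripper's body presses on something with over 40 N, if the wrist force passes 120 N, or if a joint passes its speed limit or range.

## Robot

A 7-joint arm with a two-finger parallel gripper is mounted at the origin on a cart in front of the work surface, level with it; the furniture and walls round the work are solid. World frame = base frame: x ahead of the robot, y to its left, z up, the work surface at z = 0. Lengths are in m, angles in rad, forces in N, time in s.
With the tool pointing down it reaches from about 0.425 to 0.95 m from the base axis. Payload 4.7 kg.
Tool frame: the origin (TCP) lies at the very end of the fingers, on their centre line; the grasp point (between the pads) lies 19 mm behind it; z points along the fingers, y is the line along which they close (so a half turn about z gives the same grasp; the last joint's range is limited). The gripper opens to 85 mm and grips with 20 to 120 N. Pads are 22 mm wide; open, the fingers measure 114 mm over their backs; the gripper's body (76 mm by 85 mm) begins 54 mm behind the grasp point. The pads swing forward as they close: fully open they stand 13 mm farther back than shut.
Start: joints at [-1.236, 0.469, -0.049, 1.532, 0.024, 1.141, -0.082], TCP at [0.24, 0.631, 0.231] pointing down, gripper open.
Joint ranges: [-2.59, 2.59], [-0.33, 1.99], [-1.39, 1.29], [0.1, 2.45], [-1.04, 4.18], [0.21, 1.99], [-2.66, 2.66]. Speed limits (rad/s): [2.57, 2.57, 3.14, 3.14, 3.14, 3.14, 3.14].

## Interface

Orientations are given as a unit quaternion [w, x, y, z].
In Python, from rig import r gives the robot as it stands.
- The arm moves only by the shell command python3 -m jog 'ROWS' [FORCE]. ROWS is JSON, a list of rows, each a list of 3 entries, a list of its own where there are three numbers: the closure in counts, from 0 (fully open) to 255 (shut), then the shift along the tool's x, y, z in units of 60 mm (1.0 is 60 mm), then the turn, a rotation vector about the tool's x, y, z in units of 6 degrees (1.0 is 6 degrees). In form: [[fingers, [tx, ty, tz], [ax, ay, az]], ...]. A call has exactly 8 rows; each row is the pose to reach, as a shift and turn from the pose commanded when the call began, along the tool's axes at that moment; what a row does not reach only later rows make up. A row lasts 1/8 s, in which the tool goes at most 62.5 mm and 10.7 degrees, less where a joint would pass 70% of its speed; a pose out of reach is approached as far as the arm can. A call with a gripper value outside its range is refused whole. The fingers move at their own pace and stop on an object; FORCE is the grip in N (left out, the last holds). Time passes only in rows, so rows that repeat a pose let the fingers close, or fill a call up. It gives the time, the measured TCP pose, the force, the opening and the grip force at its end, in the units of the state.
- r.sense(): the state, without advancing time (a new reading comes with each control period).
- r.snapshot(name): name is "scene" or "top"; returns (picture, depth): 420x560x3 uint8, red, green, blue; 420x560 float32, m along the optical axis (not along the pixel's ray), 0 where there is no reading.
- r.camera_model(name): a dict with "mtx" (3x3 intrinsics, pixels), "world_from_camera" (4x4, takes a point from camera to world coordinates). Camera axes: x right, y up, looking along -z (the intrinsics and any distortion apply to the point x, -y, -z); pixel columns grow to the right and rows downward; lengths in m; the calibration is good to about 2 mm. A picture is of the moment at which its call begins. camera_model takes no time and is no camera call.
- r.finish_job(): hands the job in; it is judged then, once.
The state is a dict: "time_s": time; "joint_pos": joint angles; "dq": joint speeds; "joint_torque": joint torques, N m; "tool_pos": TCP position; "eef_rot": TCP orientation; "wrist_force": force on the tool from outside, world axes, zero at the start; "moment": the same for the moment, N m; "grip_width": finger opening in m; "gripper_force": force on a finger pad.
Only numpy, scipy, OpenCV 4.12 (cv2) and the standard library are available. Lean on these libraries where they do the work, as an engineer would, in place of code of your own. Each camera call takes 0.05 s, during which the arm holds its last target. There are 200 camera calls.

## Working session

There is one attempt and no reset: what is moved stays moved. The work goes in short steps, Python scripts to look and compute and a shell command to move; the robot and the scene stay as the last step left them, time stands still between calls to the robot, and variables do not carry over. Pictures are saved under pics/ and viewed, at most 10 in all, crops included, and the job is handed in when it is done.

```bash
mkdir -p pics; ls
python3 - <<'E'
from rig import r
import cv2,numpy as np
for n in("scene","top"):
    p,d=r.snapshot(n); cv2.imwrite(f"pics/{n}0.png",p[:,:,::-1]); np.savez(f"{n}0.npz",p=p,d=d)
    m=r.camera_model(n); print(n,np.round(m["mtx"],1).tolist(),np.round(m["world_from_camera"],3).tolist(),m.keys())
s=r.sense();print({k:np.round(v,3).tolist() for k,v in s.items()})
E
```

```text
pics
scene [[534.4, 0.0, 292.7], [0.0, 534.4, 204.9], [0.0, 0.0, 1.0]] [[-0.674, -0.633, 0.38, 1.042], [0.739, -0.573, 0.355, 0.534], [-0.007, 0.52, 0.854, 1.333], [0.0, 0.0, 0.0, 1.0]] dict_keys(['mtx', 'world_from_camera'])
top [[477.5, 0.0, 280.5], [0.0, 477.5, 208.1], [0.0, 0.0, 1.0]] [[0.009, 0.991, -0.131, 0.326], [-1.0, 0.01, 0.003, 0.032], [0.004, 0.131, 0.991, 1.501], [0.0, 0.0, 0.0, 1.0]] dict_keys(['mtx', 'world_from_camera'])
{'time_s': 0.1, 'joint_pos': [-1.236, 0.469, -0.049, 1.534, 0.024, 1.141, -0.082], 'dq': [0.001, -0.001, -0.001, -0.003, 0.002, -0.0, -0.001], 'joint_torque': [0.002, -51.152, -0.047, -23.839, 0.011, 0.004, -0.0], 'tool_pos': [0.24, 0.63, 0.23], 'eef_rot': [-0.0, 0.181, 0.984, -0.001], 'wrist_force': [-0.16, -0.496, -0.285], 'moment': [-0.007, -0.001, -0.007], 'gripper_force': 0.0, 'grip_width': 0.085}
```

View pics/scene0.png

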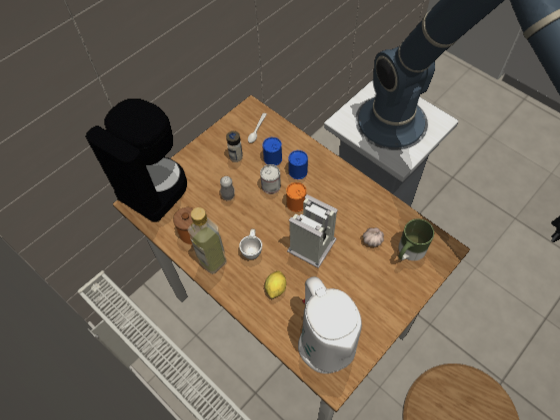

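View pics/top0.png

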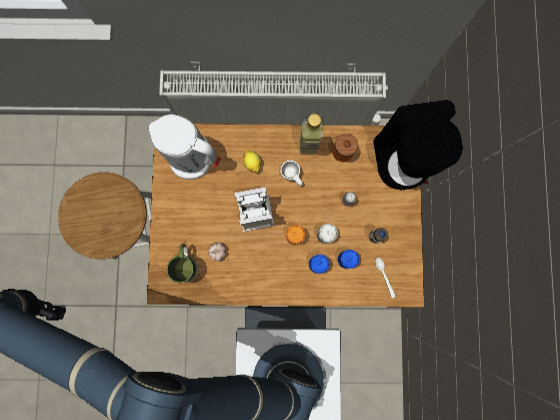

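The scene image shows the white tin at (270,178) and the store at (313,230). In the top image the tin is at (328,233) and the store at (255,209). The orange tin, at (296,235) in the top image, sits between them, and the two blue ones are at (319,264) and (348,258).

```bash
cat > h.py <<'E'
import numpy as np,cv2
from rig import r
def cloud(n,d):
    m=r.camera_model(n);K=m["mtx"];K=np.array(K);T=np.array(m["world_from_camera"])
    v,u=np.mgrid[:d.shape[0],:d.shape[1]]
    P=np.stack([(u-K[0,2])/K[0,0]*d,-(v-K[1,2])/K[1,1]*d,-d],-1)
    return P@T[:3,:3].T+T[:3,3]
def ray(n,u,v,z):
    m=r.camera_model(n);K=np.array(m["mtx"]);T=np.array(m["world_from_camera"])
    q=T[:3,:3]@np.array([(u-K[0,2])/K[0,0],-(v-K[1,2])/K[1,1],-1]);return T[:3,3]+q*(z-T[2,3])/q[2]
E
python3 - <<'E'
from h import *
C={'tin':(328,233),'orange':(296,235),'blue1':(319,264),'blue2':(348,258),'jar':(378,235),'mill':(350,199)}
for n in("top","scene"):
    z=np.load(n+"0.npz");P=cloud(n,z['d']);ok=z['d']>0
    S=np.array([0.62,0.07])
    if n=="top":
        for k,(u,v) in C.items():
            c=ray(n,u,v,.08)[:2]
            near=ok&(np.hypot(P[...,0]-c[0],P[...,1]-c[1])<.04)&(P[...,2]>.03)
            zt=np.percentile(P[near][:,2],90)
            t=P[near&(P[...,2]>zt-.012)]
            (x,y),rad=cv2.minEnclosingCircle(t[:,:2].astype(np.float32)); print(k,round(zt,3),np.round([x,y,rad],4),np.round(t[:,:2].mean(0),4),np.round((t[:,:2].min(0)+t[:,:2].max(0))/2,4),len(t))
        S=ray(n,254,209,.17)[:2];print("store approx",S)
        tinc=ray(n,*C['tin'],.072)[:2]
    else:
        near=ok&(np.hypot(P[...,0]-tinc[0],P[...,1]-tinc[1])<.04)&(P[...,2]>.062)
        t=P[near];print("tin scene",np.round((t[:,:2].min(0)+t[:,:2].max(0))/2,4),len(t))
    near=ok&(np.hypot(P[...,0]-S0[0] if n=="scene" else P[...,0]-S[0],P[...,1]-(S0[1] if n=="scene" else S[1]))<.09)&(abs(P[...,2]-.17)<.008)
    S0=S
    t=P[near][:,:2].astype(np.float32);print("store",n,cv2.minAreaRect(t),len(t))
for n,(a,b,c,d) in {"top":(160,290,225,345),"scene":(170,280,250,350)}.items():
    p=np.load(n+"0.npz")['p'][a:b,c:d]; cv2.imwrite(f"pics/{n}_c.png",cv2.resize(p[:,:,::-1],None,fx=5,fy=5,interpolation=cv2.INTER_CUBIC)[:600,:800])
E
```

```text
tin 0.073 [ 0.4402 -0.1147  0.0286] [ 0.4405 -0.1147] [ 0.4408 -0.1147] 283
orange 0.072 [ 0.4359 -0.0173  0.0286] [ 0.4361 -0.0176] [ 0.4366 -0.0171] 281
blue1 0.073 [ 0.3481 -0.0897  0.0282] [ 0.348  -0.0899] [ 0.3481 -0.0893] 284
blue2 0.072 [ 0.3636 -0.1806  0.0288] [ 0.3635 -0.1807] [ 0.3637 -0.1809] 287
jar 0.107 [ 0.4353 -0.2681  0.0208] [ 0.4351 -0.2668] [ 0.4353 -0.2671] 154
mill 0.09 [ 0.5487 -0.1818  0.0161] [ 0.5483 -0.1819] [ 0.5488 -0.1832] 84
store approx [0.49828653 0.10196709]
store top ((0.5083770155906677, 0.10625284910202026), (0.09134907275438309, 0.09172994643449783), 11.544743537902832) 492
tin scene [ 0.4435 -0.1143] 288
store scene ((0.5111232995986938, 0.1060730516910553), (0.0941232219338417, 0.09288059175014496), 11.340738296508789) 658
```

View pics/top_c.png

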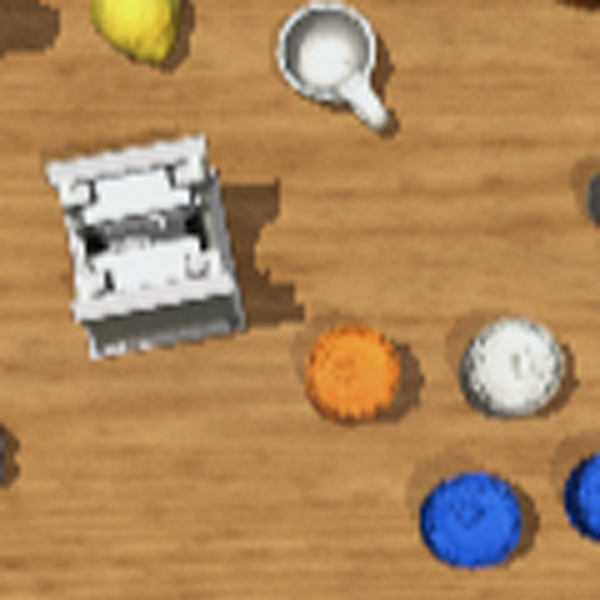

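View pics/scene_c.png

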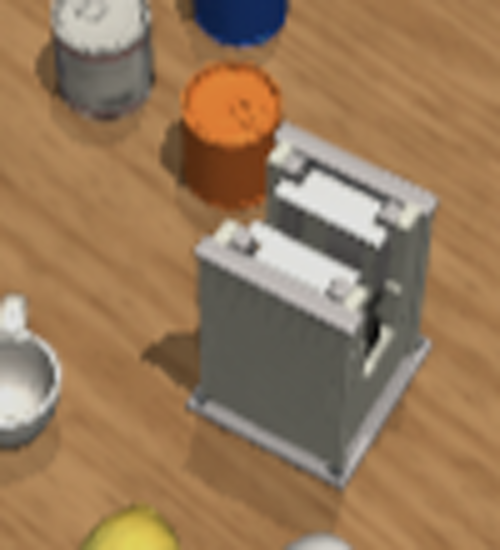

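The top crop shows the store's flaps stacked along image-vertical, so the store's x axis is world x turned by about +11.5°. The tin is at about (0.442,-0.1145) and the store at about (0.5097,0.1062).

```bash
cat > go.py <<'E'
import sys,numpy as np
from scipy.spatial.transform import Rotation as R
from rig import r
# usage: go.py x y z yawdeg(tool y axis angle): prints shift, turn in jog units
x,y,z,a=map(float,sys.argv[1:5]);s=r.sense();q=s['eef_rot'];C=R.from_quat([q[1],q[2],q[3],q[0]])
a=np.radians(a);ty=[np.cos(a),np.sin(a),0];tz=[0,0,-1];tx=np.cross(ty,tz)
T=R.from_matrix(np.stack([tx,ty,tz],1))
print("shift",np.round(C.inv().apply(np.array([x,y,z])-s['tool_pos'])/.06,3),"turn",np.round(np.degrees((C.inv()*T).as_rotvec())/6,3))
print(round(s['time_s'],2),np.round(s['tool_pos'],4),"ty",round(np.degrees(np.arctan2(*C.as_matrix()[[1,0],1])),1),"F",np.round(s['wrist_force'],2),"w",round(s['grip_width'],4),round(s['gripper_force'],1),"j",np.round(s['joint_pos'],2))
E
python3 go.py .46 .2 .26 101.5
```

```text
shift [-5.979 -5.399 -0.484] turn [-1.60e-02 -5.00e-03 -5.39e+00]
0.1 [0.24   0.6304 0.2304] ty 69.2 F [-0.16 -0.5  -0.29] w 0.0853 0.0 j [-1.24  0.47 -0.05  1.53  0.02  1.14 -0.08]
```

```bash
python3 -m jog '[[0,[-0.7,-0.6,-0.1],[0,0,-0.6]],[0,[-1.4,-1.2,-0.2],[0,0,-1.2]],[0,[-2.1,-1.9,-0.3],[0,0,-1.9]],[0,[-2.9,-2.6,-0.4],[0,0,-2.6]],[0,[-3.7,-3.3,-0.5],[0,0,-3.3]],[0,[-4.5,-4.0,-0.5],[0,0,-4.0]],[0,[-5.3,-4.7,-0.5],[0,0,-4.7]],[0,[-6.0,-5.4,-0.5],[0,0,-5.4]]]' 40; python3 go.py .442 -.1145 .13 101.5
```

```text
time_s: 1.1
tool_pos: [0.4608, 0.2003, 0.2612]
eef_rot: [0.0, -0.102, 0.995, 0.0]
wrist_force: [0.6, 1.1, -0.3]
grip_width: 0.0851
gripper_force: 0.0
shift [ 1.371 -5.074  2.186] turn [0.001 0.001 0.032]
1.1 [0.4608 0.2003 0.2612] ty 101.7 F [ 0.65  1.11 -0.26] w 0.0851 0.0 j [-0.56  0.16  0.08  1.9  -0.01  1.08  1.3 ]
```

```bash
python3 -m jog '[[0,[0.2,-0.6,0],[0,0,0]],[0,[0.4,-1.4,0],[0,0,0]],[0,[0.6,-2.2,0],[0,0,0]],[0,[0.8,-3.0,0.2],[0,0,0]],[0,[1.0,-3.8,0.6],[0,0,0]],[0,[1.2,-4.6,1.2],[0,0,0]],[0,[1.37,-5.07,1.8],[0,0,0]],[0,[1.37,-5.07,2.2],[0,0,0]]]'; python3 go.py .442 -.1145 .026 101.5
python3 - <<'E'
from h import *
for n in("top","scene"):
    p,d=r.snapshot(n); np.savez(n+"1.npz",p=p,d=d)
    cv2.imwrite(f"pics/{n}1.png",cv2.resize(p[:,:,::-1][120:300,200:420],None,fx=3,fy=3))
E
```

```text
time_s: 2.1
tool_pos: [0.439, -0.1148, 0.1277]
eef_rot: [-0.001, -0.098, 0.995, -0.0]
wrist_force: [-0.0, 0.9, 0.5]
grip_width: 0.0855
gripper_force: 0.0
shift [-0.053 -0.005  1.695] turn [-0.002 -0.022 -0.042]
2.1 [ 0.439  -0.1148  0.1277] ty 101.2 F [-0.02  0.95  0.48] w 0.0855 0.0 j [-0.12  0.25  0.33  2.16 -0.12  0.75  2.05]
```

View pics/scene1.png

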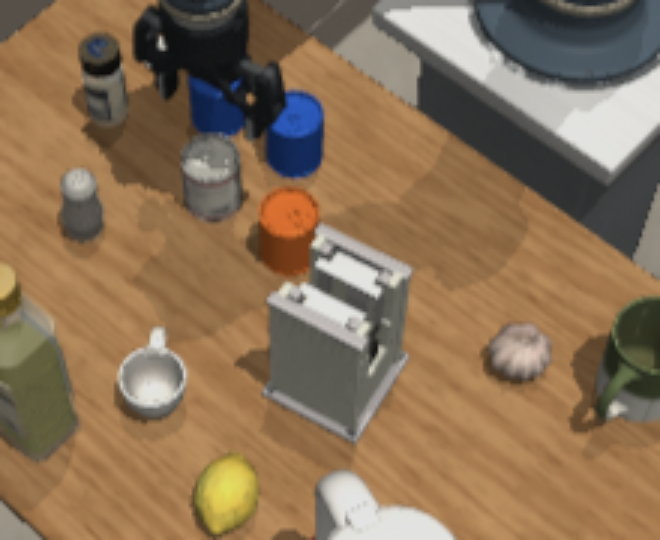

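The scene crop shows the open fingers straddling the silver tin, with the orange tin clear in front. I'll descend.

```bash
python3 -m jog '[[25,[-0.05,0,0.2],[0,0,0]],[25,[-0.05,0,0.6],[0,0,0]],[25,[-0.05,0,1.0],[0,0,0]],[25,[-0.05,0,1.3],[0,0,0]],[25,[-0.05,0,1.55],[0,0,0]],[25,[-0.05,0,1.68],[0,0,0]],[25,[-0.05,0,1.68],[0,0,0]],[25,[-0.05,0,1.68],[0,0,0]]]'; python3 go.py .442 -.1145 .026 101.5
```

```text
time_s: 3.2
tool_pos: [0.4441, -0.1117, 0.029]
eef_rot: [0.001, -0.101, 0.995, -0.0]
wrist_force: [-0.5, 0.1, -0.1]
grip_width: 0.0771
gripper_force: 0.0
shift [ 0.044 -0.039  0.049] turn [-0.003  0.011  0.01 ]
3.2 [ 0.4441 -0.1117  0.029 ] ty 101.6 F [-0.48  0.13 -0.06] w 0.0771 0.0 j [-0.06  0.43  0.26  2.22 -0.22  0.51  2.15]
```

```bash
python3 -m jog '[[25,[0.03,-0.04,0.05],[0,0,0]],[25,[0.03,-0.04,0.05],[0,0,0]],[60,[0.03,-0.04,0.05],[0,0,0]],[90,[0.03,-0.04,0.05],[0,0,0]],[130,[0.03,-0.04,0.05],[0,0,0]],[130,[0.03,-0.04,0.05],[0,0,0]],[130,[0.03,-0.04,0.05],[0,0,0]],[130,[0.03,-0.04,0.05],[0,0,0]]]' 40; python3 go.py .442 -.1145 .23 101.5
```

```text
time_s: 4.2
tool_pos: [0.4425, -0.1144, 0.0258]
eef_rot: [0.0, -0.101, 0.995, 0.0]
wrist_force: [-0.8, 0.7, 5.9]
grip_width: 0.0567
gripper_force: 42.2
shift [ 0.007 -0.    -3.403] turn [0.    0.004 0.01 ]
4.2 [ 0.4425 -0.1144  0.0258] ty 101.6 F [-0.77  0.69  5.95] w 0.0567 42.2 j [-0.05  0.44  0.26  2.22 -0.23  0.5   2.16]
```

```bash
python3 -m jog '[[130,[0,0,-0.2],[0,0,0]],[130,[0,0,-0.6],[0,0,0]],[130,[0,0,-1.1],[0,0,0]],[130,[0,0,-1.7],[0,0,0]],[130,[0,0,-2.3],[0,0,0]],[130,[0,0,-2.9],[0,0,0]],[130,[0,0,-3.3],[0,0,0]],[130,[0,0,-3.5],[0,0,0]]]'; python3 go.py .5097 .1062 .236 101.5
```

```text
time_s: 5.2
tool_pos: [0.4424, -0.1143, 0.2369]
eef_rot: [0.001, -0.101, 0.995, 0.0]
wrist_force: [-0.0, -0.4, -2.4]
grip_width: 0.0564
gripper_force: 43.0
shift [-1.835  3.376  0.017] turn [-0.002  0.019  0.009]
5.2 [ 0.4424 -0.1143  0.2369] ty 101.6 F [-0.04 -0.43 -2.38] w 0.0564 43.0 j [-0.17  0.1   0.36  2.04 -0.04  1.01  1.98]
```

```bash
python3 -m jog '[[130,[-0.2,0.4,0],[0,0,0]],[130,[-0.6,1.0,0],[0,0,0]],[130,[-0.9,1.7,0],[0,0,0]],[130,[-1.3,2.4,0],[0,0,0]],[130,[-1.6,3.0,0],[0,0,0]],[130,[-1.83,3.38,0],[0,0,0]],[130,[-1.83,3.38,0],[0,0,0]],[130,[-1.83,3.38,0],[0,0,0]]]'; python3 go.py .5097 .1062 .196 101.5
python3 - <<'E'
from h import *
for n in("top","scene"):
    p,d=r.snapshot(n); np.savez(n+"2.npz",p=p,d=d)
p=np.load("scene2.npz")['p'];cv2.imwrite("pics/scene2.png",cv2.resize(p[:,:,::-1][140:280,240:400],None,fx=4,fy=4,interpolation=cv2.INTER_CUBIC))
E
```

```text
time_s: 6.2
tool_pos: [0.5086, 0.1054, 0.2348]
eef_rot: [-0.001, -0.1, 0.995, -0.0]
wrist_force: [0.1, -0.6, -1.7]
grip_width: 0.0567
gripper_force: 43.1
shift [-0.022  0.011  0.646] turn [-0.007 -0.019  0.001]
6.2 [0.5086 0.1054 0.2348] ty 101.5 F [ 0.06 -0.6  -1.75] w 0.0567 43.1 j [-0.45  0.21  0.19  1.9  -0.05  1.03  1.53]
```

View pics/scene2.png

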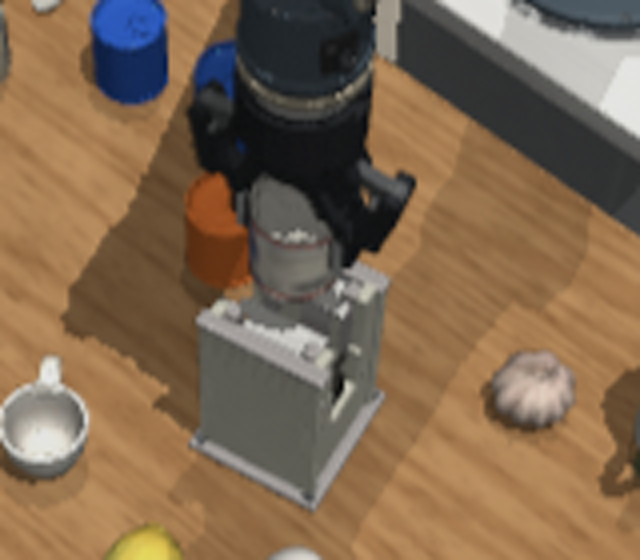

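The scene crop shows the tin held upright just above the mouth, with its bottom rim at crop (290,290). I'll check the tin–mouth offset from depth in the same camera.

Run:
```python
from h import *
from scipy.optimize import least_squares
z=np.load("scene2.npz");P=cloud("scene",z['d']);ok=z['d']>0
c0=r.sense()['tool_pos'][:2]
hsv=cv2.cvtColor(z['p'],cv2.COLOR_RGB2HSV)
m=ok&(P[...,2]>.212)&(P[...,2]<.245)&(np.hypot(P[...,0]-c0[0],P[...,1]-c0[1])<.036)&(hsv[...,2]>60)
t=P[m];print(len(t))
f=least_squares(lambda c:np.hypot(t[:,0]-c[0],t[:,1]-c[1])-.0285,c0,loss='soft_l1',f_scale=.001);print("tin",f.x,np.abs(f.fun).mean())
# underside of the hanging tin
print("lowest z", np.percentile(P[ok&(np.hypot(P[...,0]-c0[0],P[...,1]-c0[1])<.036)&(P[...,2]>.18)][:,2],[0,1,5]))
# walls of the store from the first picture
for n in("scene","top"):
    z=np.load(n+"0.npz");P=cloud(n,z['d'])
    m=(z['d']>0)&(np.hypot(P[...,0]-.509,P[...,1]-.106)<.075)&(abs(P[...,2]-.17)<.004)
    a=np.radians(11.5);q=P[m][:,:2]-[.5097,.1062];u=q@[np.cos(a),np.sin(a)];v=q@[-np.sin(a),np.cos(a)]
    print(n,[np.round(np.percentile(w,[1,3,97,99])*1e3,1) for w in(u,v)],len(u))
```

```text
144
tin [0.5089641  0.10452993] 0.0009413197832354782
lowest z [0.20760686 0.21476178 0.23974607]
scene [array([-43.7, -42.8,  46.2,  47.5]), array([-43.4, -40.8,  42.8,  45.3])] 426
top [array([-46.5, -45.6,  42.8,  43.6]), array([-44.3, -41.8,  43.1,  45.4])] 340
```

```bash
python3 go.py .5107 .107 .2 101.5; python3 -m jog '[[130,[-0.04,0.02,0.1],[0,0,0]],[130,[-0.04,0.02,0.2],[0,0,0]],[130,[-0.04,0.02,0.35],[0,0,0]],[130,[-0.04,0.02,0.45],[0,0,0]],[130,[-0.04,0.02,0.52],[0,0,0]],[130,[-0.04,0.02,0.56],[0,0,0]],[130,[-0.04,0.02,0.56],[0,0,0]],[130,[-0.04,0.02,0.56],[0,0,0]]]'; python3 go.py .5107 .107 .189 101.5
```

```text
shift [-0.038  0.028  0.586] turn [-0.004 -0.009 -0.01 ]
6.3 [0.5088 0.105  0.2352] ty 101.4 F [ 0.   -0.92 -2.45] w 0.0563 43.1 j [-0.45  0.21  0.19  1.9  -0.05  1.03  1.53]
time_s: 7.3
tool_pos: [0.5116, 0.1081, 0.2021]
eef_rot: [0.0, -0.101, 0.995, 0.0]
wrist_force: [-0.0, -1.1, -2.1]
grip_width: 0.0567
gripper_force: 43.1
shift [ 0.018 -0.015  0.218] turn [0.001 0.005 0.01 ]
7.3 [0.5116 0.1081 0.2021] ty 101.6 F [-0.02 -1.1  -2.1 ] w 0.0567 43.1 j [-0.45  0.25  0.19  1.94 -0.06  0.96  1.54]
```

```bash
python3 -m jog '[[130,[0.02,-0.015,0],[0,0,0]],[130,[0.02,-0.015,0.03],[0,0,0]],[130,[0.02,-0.015,0.07],[0,0,0]],[130,[0.02,-0.015,0.11],[0,0,0]],[130,[0.02,-0.015,0.15],[0,0,0]],[130,[0.02,-0.015,0.18],[0,0,0]],[130,[0.02,-0.015,0.2],[0,0,0]],[130,[0.02,-0.015,0.2],[0,0,0]]]'; python3 go.py .5107 .107 .187 101.5
```

```text
time_s: 8.3
tool_pos: [0.5103, 0.1069, 0.1898]
eef_rot: [-0.0, -0.101, 0.995, 0.0]
wrist_force: [0.6, 0.6, -2.4]
grip_width: 0.0565
gripper_force: 43.1
shift [-0.006 -0.     0.047] turn [ 0.001 -0.001  0.01 ]
8.3 [0.5103 0.1069 0.1898] ty 101.6 F [ 0.55  0.6  -2.36] w 0.0565 43.1 j [-0.44  0.26  0.19  1.95 -0.06  0.93  1.55]
```

```bash
python3 -m jog '[[130,[0,0,0.01],[0,0,0]],[130,[0,0,0.02],[0,0,0]],[130,[0,0,0.03],[0,0,0]],[130,[0,0,0.04],[0,0,0]],[130,[0,0,0.045],[0,0,0]],[130,[0,0,0.045],[0,0,0]],[130,[0,0,0.045],[0,0,0]],[130,[0,0,0.045],[0,0,0]]]'; python3 go.py .5107 .107 .187 101.5
```

```text
time_s: 9.3
tool_pos: [0.5105, 0.107, 0.1873]
eef_rot: [0.0, -0.101, 0.995, 0.0]
wrist_force: [-0.2, -0.0, 0.1]
grip_width: 0.0568
gripper_force: 43.0
shift [-0.004 -0.     0.005] turn [0.001 0.003 0.01 ]
9.3 [0.5105 0.107  0.1873] ty 101.6 F [-0.17 -0.03  0.13] w 0.0568 43.0 j [-0.44  0.26  0.19  1.95 -0.06  0.93  1.55]
```

```bash
python3 -m jog '[[60,[0,0,0],[0,0,0]],[20,[0,0,0],[0,0,0]],[0,[0,0,0],[0,0,0]],[0,[0,0,0],[0,0,0]],[0,[0,0,-0.2],[0,0,0]],[0,[0,0,-0.6],[0,0,0]],[0,[0,0,-1.1],[0,0,0]],[0,[0,0,-1.5],[0,0,0]]]'; python3 go.py .5107 .107 .26 101.5
python3 - <<'E'
from h import *
for n in("top","scene"):
    p,d=r.snapshot(n); np.savez(n+"3.npz",p=p,d=d)
p=np.load("scene3.npz")['p'];cv2.imwrite("pics/scene3.png",cv2.resize(p[:,:,::-1][140:280,240:400],None,fx=4,fy=4,interpolation=cv2.INTER_CUBIC))
from scipy.optimize import least_squares
z=np.load("scene3.npz");P=cloud("scene",z['d']);ok=z['d']>0
c0=np.array([.5107,.107])
m=ok&(P[...,2]>.180)&(P[...,2]<.225)&(np.hypot(P[...,0]-c0[0],P[...,1]-c0[1])<.036)
t=P[m];f=least_squares(lambda c:np.hypot(t[:,0]-c[0],t[:,1]-c[1])-.0285,c0,loss='soft_l1',f_scale=.001);print("tin",len(t),f.x,np.abs(f.fun).mean())
E
```

```text
time_s: 10.3
tool_pos: [0.5108, 0.1069, 0.2794]
eef_rot: [0.001, -0.101, 0.995, 0.0]
wrist_force: [0.5, 0.1, -0.2]
grip_width: 0.0854
gripper_force: 0.0
shift [0.002 0.001 0.323] turn [0.003 0.019 0.008]
10.3 [0.5108 0.1069 0.2794] ty 101.5 F [ 0.48  0.09 -0.17] w 0.0854 0.0 j [-0.46  0.17  0.19  1.84 -0.04  1.13  1.52]
tin 214 [0.51055286 0.10654116] 0.0009608388642760257
```

View pics/scene3.png

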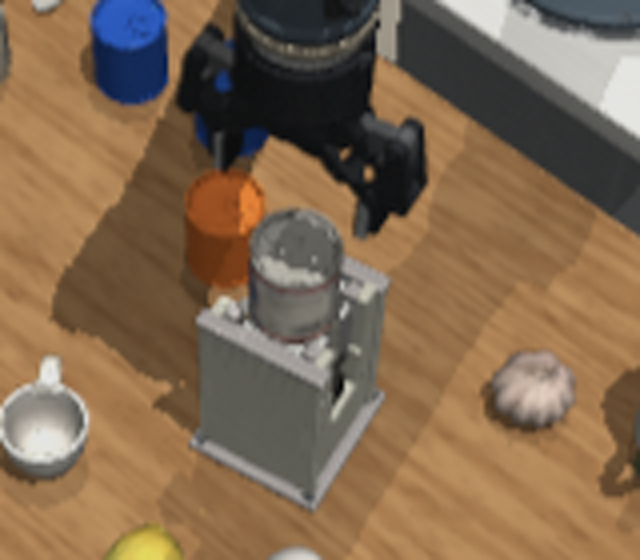

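The crop shows the tin standing upright in the mouth at crop (295,275), clear of the open fingers. Next I'll shut the fingers and come down to just above its lid.

```bash
python3 -m jog '[[255,[0,0,0],[0,0,0]],[255,[0,0,0],[0,0,0]],[255,[0,0,0],[0,0,0]],[255,[0,0,0],[0,0,0]],[255,[0,0,0.15],[0,0,0]],[255,[0,0,0.35],[0,0,0]],[255,[0,0,0.55],[0,0,0]],[255,[0,0,0.6],[0,0,0]]]' 40; python3 go.py .5107 .107 .2335 101.5
```

```text
time_s: 11.4
tool_pos: [0.5096, 0.1067, 0.2397]
eef_rot: [-0.001, -0.101, 0.995, -0.0]
wrist_force: [-0.2, -0.8, 0.9]
grip_width: -0.0003
gripper_force: 0.0
shift [-0.018  0.001  0.104] turn [-0.002 -0.023  0.009]
11.4 [0.5096 0.1067 0.2397] ty 101.6 F [-0.16 -0.82  0.86] w -0.0003 0.0 j [-0.45  0.21  0.19  1.89 -0.05  1.05  1.53]
```

```bash
python3 -m jog '[[255,[0,0,0.06],[0,0,0]],[255,[0,0,0.12],[0,0,0]],[255,[0,0,0.2],[0,0,0]],[255,[0,0,0.28],[0,0,0]],[255,[0,0,0.36],[0,0,0]],[255,[0,0,0.44],[0,0,0]],[255,[0,0,0.5],[0,0,0]],[255,[0,0,0.5],[0,0,0]]]'; python3 go.py .5107 .107 .17 101.5
```

```text
time_s: 12.4
tool_pos: [0.51, 0.1068, 0.2106]
eef_rot: [-0.001, -0.101, 0.995, -0.0]
wrist_force: [0.5, 0.4, 0.8]
grip_width: 0.0005
gripper_force: 0.0
shift [-0.013  0.001  0.676] turn [-0.001 -0.012  0.009]
12.4 [0.51   0.1068 0.2106] ty 101.6 F [0.51 0.4  0.75] w 0.0005 0.0 j [-0.45  0.24  0.19  1.93 -0.05  0.98  1.54]
```

```bash
python3 -m jog '[[255,[-0.01,0,0.07],[0,0,0]],[255,[-0.01,0,0.15],[0,0,0]],[255,[-0.01,0,0.23],[0,0,0]],[255,[-0.01,0,0.31],[0,0,0]],[255,[-0.01,0,0.39],[0,0,0]],[255,[-0.01,0,0.47],[0,0,0]],[255,[-0.01,0,0.5],[0,0,0]],[255,[-0.01,0,0.5],[0,0,0]]]'; python3 go.py .5107 .107 .14 101.5
python3 - <<'E'
from h import *
p,d=r.snapshot("scene");cv2.imwrite("pics/scene4.png",cv2.resize(p[:,:,::-1][140:280,240:400],None,fx=4,fy=4,interpolation=cv2.INTER_CUBIC))
E
```

```text
time_s: 13.4
tool_pos: [0.5109, 0.107, 0.1811]
eef_rot: [-0.0, -0.101, 0.995, 0.0]
wrist_force: [0.7, 0.2, -0.1]
grip_width: 0.0002
gripper_force: 0.0
shift [0.003 0.    0.685] turn [ 0.001 -0.002  0.01 ]
13.4 [0.5109 0.107  0.1811] ty 101.6 F [ 0.7   0.2  -0.12] w 0.0002 0.0 j [-0.44  0.27  0.19  1.96 -0.06  0.91  1.55]
```

View pics/scene4.png

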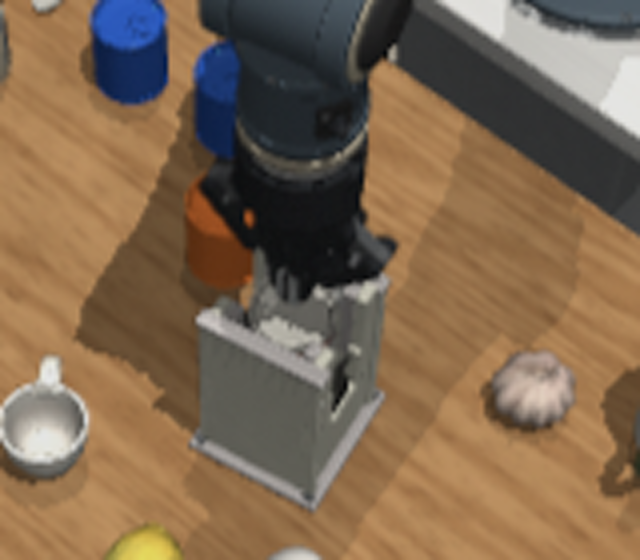

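The crop shows the tin down in the mouth under the fingers, with the store and bystanders undisturbed. I'll continue, with finer steps near the end.

```bash
python3 -m jog '[[255,[0,0,0.06],[0,0,0]],[255,[0,0,0.12],[0,0,0]],[255,[0,0,0.18],[0,0,0]],[255,[0,0,0.24],[0,0,0]],[255,[0,0,0.3],[0,0,0]],[255,[0,0,0.36],[0,0,0]],[255,[0,0,0.42],[0,0,0]],[255,[0,0,0.42],[0,0,0]]]'; python3 go.py .5107 .107 .14 101.5
```

```text
time_s: 14.45
tool_pos: [0.5111, 0.107, 0.156]
eef_rot: [0.0, -0.101, 0.995, 0.0]
wrist_force: [0.1, -0.5, 1.9]
grip_width: -0.0003
gripper_force: 0.6
shift [0.007 0.002 0.267] turn [0.    0.003 0.008]
14.45 [0.5111 0.107  0.156 ] ty 101.6 F [ 0.11 -0.46  1.87] w -0.0003 0.6 j [-0.44  0.3   0.18  1.98 -0.07  0.86  1.56]
```

```bash
python3 -m jog '[[255,[0,0,0.05],[0,0,0]],[255,[0,0,0.1],[0,0,0]],[255,[0,0,0.14],[0,0,0]],[255,[0,0,0.18],[0,0,0]],[255,[0,0,0.22],[0,0,0]],[255,[0,0,0.25],[0,0,0]],[255,[0,0,0.25],[0,0,0]],[255,[0,0,0.25],[0,0,0]]]'; python3 go.py .5107 .107 .13 101.5
```

```text
time_s: 15.45
tool_pos: [0.5111, 0.1069, 0.1413]
eef_rot: [0.0, -0.101, 0.995, 0.0]
wrist_force: [-1.4, -0.9, 5.3]
grip_width: -0.0001
gripper_force: 2.7
shift [0.006 0.003 0.188] turn [0.    0.003 0.008]
15.45 [0.5111 0.1069 0.1413] ty 101.5 F [-1.4  -0.88  5.25] w -0.0001 2.7 j [-0.43  0.32  0.18  2.   -0.08  0.83  1.56]
```

```bash
python3 -m jog '[[255,[0,0,0.03],[0,0,0]],[255,[0,0,0.06],[0,0,0]],[255,[0,0,0.09],[0,0,0]],[255,[0,0,0.12],[0,0,0]],[255,[0,0,0.14],[0,0,0]],[255,[0,0,0.16],[0,0,0]],[255,[0,0,0.16],[0,0,0]],[255,[0,0,0.16],[0,0,0]]]'; python3 go.py .5107 .107 .13 101.5
```

```text
time_s: 16.45
tool_pos: [0.5109, 0.1069, 0.1314]
eef_rot: [-0.0, -0.101, 0.995, -0.0]
wrist_force: [-0.9, -1.2, 4.8]
grip_width: -0.0001
gripper_force: 2.8
shift [0.003 0.003 0.024] turn [-0.001 -0.002  0.008]
16.45 [0.5109 0.1069 0.1314] ty 101.5 F [-0.86 -1.19  4.83] w -0.0001 2.8 j [-0.43  0.34  0.18  2.01 -0.08  0.8   1.56]
```

```bash
python3 -m jog '[[255,[0,0,0.01],[0,0,0]],[255,[0,0,0.02],[0,0,0]],[255,[0,0,0.03],[0,0,0]],[255,[0,0,0.03],[0,0,0]],[255,[0,0,0.03],[0,0,0]],[255,[0,0,0.03],[0,0,0]],[255,[0,0,0.03],[0,0,0]],[255,[0,0,0.03],[0,0,0]]]'; python3 go.py .5107 .107 .13 101.5
```

```text
time_s: 17.45
tool_pos: [0.5109, 0.107, 0.1297]
eef_rot: [-0.0, -0.101, 0.995, 0.0]
wrist_force: [-1.3, -1.8, 5.6]
grip_width: -0.0003
gripper_force: 3.1
shift [ 0.003  0.001 -0.004] turn [ 0.001 -0.002  0.009]
17.45 [0.5109 0.107  0.1297] ty 101.6 F [-1.28 -1.84  5.6 ] w -0.0003 3.1 j [-0.43  0.34  0.18  2.01 -0.08  0.8   1.57]
```

```bash
python3 -m jog '[[255,[0,0,0.01],[0,0,0]],[255,[0,0,0.02],[0,0,0]],[255,[0,0,0.03],[0,0,0]],[255,[0,0,0.03],[0,0,0]],[255,[0,0,0.03],[0,0,0]],[255,[0,0,0.03],[0,0,0]],[255,[0,0,0.03],[0,0,0]],[255,[0,0,0.03],[0,0,0]]]'|grep -E "pos|force"
```

```text
tool_pos: [0.5109, 0.1069, 0.1278]
wrist_force: [-1.2, -0.4, 5.5]
gripper_force: 3.0
```

```bash
python3 -m jog '[[255,[0,0,0.01],[0,0,0]],[255,[0,0,0.02],[0,0,0]],[255,[0,0,0.03],[0,0,0]],[255,[0,0,0.03],[0,0,0]],[255,[0,0,0.03],[0,0,0]],[255,[0,0,0.03],[0,0,0]],[255,[0,0,0.03],[0,0,0]],[255,[0,0,0.03],[0,0,0]]]'|grep -E "pos|force"
```

```text
tool_pos: [0.5109, 0.1069, 0.1261]
wrist_force: [-0.1, -1.4, 5.0]
gripper_force: 3.1
```

```bash
python3 -m jog '[[255,[0,0,0.01],[0,0,0]],[255,[0,0,0.02],[0,0,0]],[255,[0,0,0.03],[0,0,0]],[255,[0,0,0.03],[0,0,0]],[255,[0,0,0.03],[0,0,0]],[255,[0,0,0.03],[0,0,0]],[255,[0,0,0.03],[0,0,0]],[255,[0,0,0.03],[0,0,0]]]'|grep -E "pos|force"
```

```text
tool_pos: [0.5109, 0.107, 0.1244]
wrist_force: [-1.7, -1.8, 6.1]
gripper_force: 3.3
```

```bash
python3 -m jog '[[255,[0,0,0.01],[0,0,0]],[255,[0,0,0.02],[0,0,0]],[255,[0,0,0.03],[0,0,0]],[255,[0,0,0.03],[0,0,0]],[255,[0,0,0.03],[0,0,0]],[255,[0,0,0.03],[0,0,0]],[255,[0,0,0.03],[0,0,0]],[255,[0,0,0.03],[0,0,0]]]'|grep -E "pos|force"
```

```text
tool_pos: [0.5109, 0.1069, 0.1226]
wrist_force: [-2.2, -2.0, 5.7]
gripper_force: 3.1
```

```bash
python3 -m jog '[[255,[0,0,0.01],[0,0,0]],[255,[0,0,0.02],[0,0,0]],[255,[0,0,0.03],[0,0,0]],[255,[0,0,0.03],[0,0,0]],[255,[0,0,0.03],[0,0,0]],[255,[0,0,0.03],[0,0,0]],[255,[0,0,0.03],[0,0,0]],[255,[0,0,0.03],[0,0,0]]]'|grep -E "pos|force"
```

```text
tool_pos: [0.5109, 0.1069, 0.1207]
wrist_force: [-1.1, -0.1, 6.6]
gripper_force: 3.0
```

```bash
python3 -m jog '[[255,[0,0,0.01],[0,0,0]],[255,[0,0,0.02],[0,0,0]],[255,[0,0,0.03],[0,0,0]],[255,[0,0,0.03],[0,0,0]],[255,[0,0,0.03],[0,0,0]],[255,[0,0,0.03],[0,0,0]],[255,[0,0,0.03],[0,0,0]],[255,[0,0,0.03],[0,0,0]]]'|grep -E "pos|force"
```

```text
tool_pos: [0.5109, 0.1069, 0.119]
wrist_force: [-1.7, -1.4, 6.4]
gripper_force: 3.2
```

```bash
python3 -m jog '[[255,[0,0,0.01],[0,0,0]],[255,[0,0,0.02],[0,0,0]],[255,[0,0,0.03],[0,0,0]],[255,[0,0,0.03],[0,0,0]],[255,[0,0,0.03],[0,0,0]],[255,[0,0,0.03],[0,0,0]],[255,[0,0,0.03],[0,0,0]],[255,[0,0,0.03],[0,0,0]]]'|grep -E "pos|force"
```

```text
tool_pos: [0.5109, 0.107, 0.1172]
wrist_force: [-2.1, -0.9, 5.5]
gripper_force: 3.1
```

```bash
python3 -m jog '[[255,[0,0,0.01],[0,0,0]],[255,[0,0,0.02],[0,0,0]],[255,[0,0,0.03],[0,0,0]],[255,[0,0,0.03],[0,0,0]],[255,[0,0,0.03],[0,0,0]],[255,[0,0,0.03],[0,0,0]],[255,[0,0,0.03],[0,0,0]],[255,[0,0,0.03],[0,0,0]]]'|grep -E "pos|force"
```

```text
tool_pos: [0.5109, 0.1069, 0.1153]
wrist_force: [-1.9, -0.3, 5.7]
gripper_force: 3.0
```

```bash
python3 -m jog '[[255,[0,0,0.01],[0,0,0]],[255,[0,0,0.02],[0,0,0]],[255,[0,0,0.03],[0,0,0]],[255,[0,0,0.03],[0,0,0]],[255,[0,0,0.03],[0,0,0]],[255,[0,0,0.03],[0,0,0]],[255,[0,0,0.03],[0,0,0]],[255,[0,0,0.03],[0,0,0]]]'|grep -E "pos|force"
```

```text
tool_pos: [0.5111, 0.107, 0.1137]
wrist_force: [-2.4, -1.2, 6.7]
gripper_force: 3.8
```

```bash
python3 -m jog '[[255,[0,0,0.01],[0,0,0]],[255,[0,0,0.02],[0,0,0]],[255,[0,0,0.03],[0,0,0]],[255,[0,0,0.03],[0,0,0]],[255,[0,0,0.03],[0,0,0]],[255,[0,0,0.03],[0,0,0]],[255,[0,0,0.03],[0,0,0]],[255,[0,0,0.03],[0,0,0]]]'|grep -E "pos|force"
```

```text
tool_pos: [0.5109, 0.107, 0.1118]
wrist_force: [-2.9, -0.7, 5.9]
gripper_force: 3.3
```

```bash
python3 -m jog '[[255,[0,0,0.01],[0,0,0]],[255,[0,0,0.02],[0,0,0]],[255,[0,0,0.03],[0,0,0]],[255,[0,0,0.03],[0,0,0]],[255,[0,0,0.03],[0,0,0]],[255,[0,0,0.03],[0,0,0]],[255,[0,0,0.03],[0,0,0]],[255,[0,0,0.03],[0,0,0]]]'|grep -E "pos|force"; python3 go.py .5107 .107 .11 101.5
```

```text
tool_pos: [0.511, 0.107, 0.1102]
wrist_force: [-1.3, -2.2, 6.8]
gripper_force: 3.1
shift [0.004 0.002 0.003] turn [ 0.001 -0.     0.009]
28.45 [0.511  0.107  0.1102] ty 101.6 F [-1.33 -2.18  6.78] w -0.0002 3.1 j [-0.43  0.37  0.17  2.02 -0.09  0.76  1.57]
```

```bash
python3 -m jog '[[255,[0,0,0.01],[0,0,0]],[255,[0,0,0.02],[0,0,0]],[255,[0,0,0.03],[0,0,0]],[255,[0,0,0.03],[0,0,0]],[255,[0,0,0.03],[0,0,0]],[255,[0,0,0.03],[0,0,0]],[255,[0,0,0.03],[0,0,0]],[255,[0,0,0.03],[0,0,0]]]'|grep -E "pos|force"; python3 go.py .5107 .107 .11 101.5
```

```text
tool_pos: [0.5111, 0.107, 0.1084]
wrist_force: [-1.7, -1.0, 8.0]
gripper_force: 3.7
shift [ 0.006  0.002 -0.026] turn [0.001 0.002 0.008]
29.45 [0.5111 0.107  0.1084] ty 101.5 F [-1.71 -0.98  7.96] w 0.0002 3.7 j [-0.43  0.37  0.17  2.02 -0.09  0.75  1.57]
```

```bash
python3 -m jog '[[255,[0,0,0.01],[0,0,0]],[255,[0,0,0.02],[0,0,0]],[255,[0,0,0.02],[0,0,0]],[255,[0,0,0.02],[0,0,0]],[255,[0,0,0.02],[0,0,0]],[255,[0,0,0.02],[0,0,0]],[255,[0,0,0.02],[0,0,0]],[255,[0,0,0.02],[0,0,0]]]'|grep -E "pos|force"; python3 go.py .5107 .107 .11 101.5
```

```text
tool_pos: [0.5109, 0.107, 0.1071]
wrist_force: [-2.7, -1.4, 7.0]
gripper_force: 3.6
shift [ 0.004  0.002 -0.048] turn [ 0.001 -0.001  0.008]
30.45 [0.5109 0.107  0.1071] ty 101.5 F [-2.74 -1.35  7.04] w 0.0001 3.6 j [-0.42  0.37  0.17  2.03 -0.09  0.75  1.57]
```

```bash
python3 -m jog '[[255,[0,0,0.01],[0,0,0]],[255,[0,0,0.02],[0,0,0]],[255,[0,0,0.02],[0,0,0]],[255,[0,0,0.02],[0,0,0]],[255,[0,0,0.02],[0,0,0]],[255,[0,0,0.02],[0,0,0]],[255,[0,0,0.02],[0,0,0]],[255,[0,0,0.02],[0,0,0]]]'|grep -E "pos|force"; python3 go.py .5107 .107 .11 101.5
```

```text
tool_pos: [0.511, 0.107, 0.1061]
wrist_force: [-2.3, -1.1, 9.0]
gripper_force: 4.1
shift [ 0.005  0.001 -0.065] turn [0.002 0.001 0.008]
31.45 [0.511  0.107  0.1061] ty 101.6 F [-2.29 -1.1   8.98] w 0.0002 4.1 j [-0.42  0.37  0.17  2.03 -0.09  0.75  1.57]
```

```bash
python3 -m jog '[[255,[0,0,0.01],[0,0,0]],[255,[0,0,0.015],[0,0,0]],[255,[0,0,0.015],[0,0,0]],[255,[0,0,0.015],[0,0,0]],[255,[0,0,0.015],[0,0,0]],[255,[0,0,0.015],[0,0,0]],[255,[0,0,0.015],[0,0,0]],[255,[0,0,0.015],[0,0,0]]]'|grep -E "pos|force"
python3 - <<'E'
from h import *
f=[]
for i in range(4): r.snapshot("top"); s=r.sense(); f.append(s['wrist_force'][2])
print(np.round(f,1),np.mean(f),s['tool_pos'][2],s['time_s'])
E
```

```text
tool_pos: [0.511, 0.1071, 0.1056]
wrist_force: [-3.6, -0.6, 12.6]
gripper_force: 5.6
[11.9 12.1 12.1 11.6] 11.912515255747916 0.10564107103203607 32.65
```

```bash
python3 -m jog '[[255,[0,0,0.005],[0,0,0]],[255,[0,0,0.01],[0,0,0]],[255,[0,0,0.01],[0,0,0]],[255,[0,0,0.01],[0,0,0]],[255,[0,0,0.01],[0,0,0]],[255,[0,0,0.01],[0,0,0]],[255,[0,0,0.01],[0,0,0]],[255,[0,0,0.01],[0,0,0]]]'|grep -E "pos|force"
python3 - <<'E'
from h import *
f=[]
for i in range(4): r.snapshot("top"); s=r.sense(); f.append(s['wrist_force'][2])
print(np.round(f,1),np.mean(f),s['tool_pos'][2],s['time_s'])
E
```

```text
tool_pos: [0.5111, 0.1071, 0.1053]
wrist_force: [-4.3, -1.2, 13.5]
gripper_force: 6.4
[13.1 12.7 13.3 13.9] 13.259515616734555 0.10529790381992483 33.85
```

The push is at 13.3 N, inside the 11–15 N window. I'll draw out straight up, slowly past the flaps.

```bash
python3 -m jog '[[255,[0,0,-0.05],[0,0,0]],[255,[0,0,-0.15],[0,0,0]],[255,[0,0,-0.3],[0,0,0]],[255,[0,0,-0.5],[0,0,0]],[255,[0,0,-0.7],[0,0,0]],[255,[0,0,-0.9],[0,0,0]],[255,[0,0,-1.1],[0,0,0]],[255,[0,0,-1.3],[0,0,0]]]'|grep -E "pos|force"
python3 -m jog '[[255,[0,0,-0.2],[0,0,0]],[255,[0,0,-0.5],[0,0,0]],[255,[0,0,-0.8],[0,0,0]],[255,[0.3,0,-1.2],[0,0,0]],[255,[0.9,0,-1.5],[0,0,0]],[255,[1.4,0,-1.5],[0,0,0]],[255,[1.6,0,-1.5],[0,0,0]],[255,[1.6,0,-1.5],[0,0,0]]]'|grep -E "pos|force"
python3 - <<'E'
from h import *
a,_=r.snapshot("scene");b,d=r.snapshot("top")
f=lambda p,a,b,c,e:cv2.resize(p[a:b,c:e,::-1],(400,400),interpolation=cv2.INTER_CUBIC)
cv2.imwrite("pics/end.png",np.hstack([f(a,170,280,260,370),f(b,165,255,215,305)]));print(r.sense()['time_s'])
E
```

```text
tool_pos: [0.5119, 0.1071, 0.1842]
wrist_force: [0.2, 0.3, 0.5]
gripper_force: 0.0
tool_pos: [0.4171, 0.0878, 0.2729]
wrist_force: [1.0, -0.4, 0.2]
gripper_force: 0.0
35.95
```

View pics/end.png

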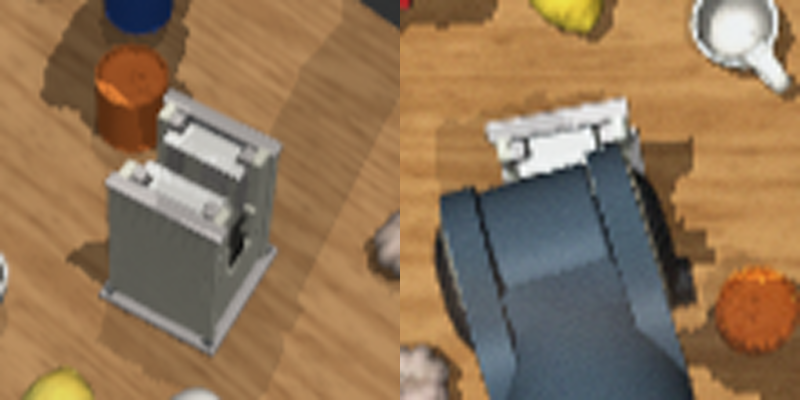

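The left half (scene camera) shows both flaps level and shut, at (200,150) and (180,190), with the tin out of sight below them. The gripper is clear of the store, so I'll hand the job in.

```bash
python3 -c "
from rig import r
print(r.finish_job())"
```

```text
the job is handed in; nothing more can be done
None
```

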